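# Tighten a lifting eye with a screwdriver through its ring

### The arm

A 6-joint arm with a two-finger parallel gripper is mounted at the origin on a cart in front of the work surface, level with it; the furniture and walls round the work are solid. World frame = base frame: x ahead of the robot, y to its left, z up, the work surface at z = 0. Lengths are in m, angles in rad, forces in N, time in s.
With the tool pointing down it reaches from about 0.35 to 0.975 m from the base axis. Payload 7.1 kg.
Tool frame: the origin (TCP) lies midway between the tips of the shut fingers; the grasp point (between the pads) lies 19 mm behind it (arm.tcp_to_grasp is the distance from the TCP to the grasp point, in m); z points along the fingers, y is the line along which they close (so a half turn about z gives the same grasp; the last joint's range is limited). The gripper opens to 88 mm and grips with 3 to 60 N. Pads are 20 mm wide; open, the fingers measure 115 mm over their backs; the gripper's body (75 mm by 178 mm) begins 61 mm behind the grasp point.
Start: joints at [1.307, 0.423, 1.63, -0, 1.089, -0.019], TCP at [0.151, 0.606, 0.223] pointing down, gripper open.
Joint ranges: [-3, 3], [-0.9, 2.11], [0.09, 2.58], [-1.31, 4.45], [0.11, 2.69], [-2.54, 2.54]. Speed limits (rad/s): [2.39, 2.39, 3.01, 3.14, 3.14, 3.14].

### API

Orientations are given as [roll, pitch, yaw] about the fixed x, y, z axes, in that order (R = Rz(yaw) Ry(pitch) Rx(roll)).
In Python, from plant import arm, camera, spotter gives the robot as it stands. Calls block until the motion is done:
- arm.move_pose(position, orientation): joint-space move of the TCP to a pose.
- arm.line_to(position, frame=None, max_speed=0.15): straight line of the TCP; frame=None keeps the orientation; max_speed is the mean speed in m/s.
- arm.set_joints(angles): joint-space move.
- arm.ungrasp() and arm.close(force=None): open the fingers fully, or close them until they stop; force is the grip in N (None keeps the last).
- arm.dwell(seconds).
- arm.solve_ik(position, orientation): joint angles nearest the present ones, or None.
- arm.get_state(): the state.
- camera(name): name is "scene" or "top"; returns a dict with "img" (420x560x3 uint8, blue, green, red), "fov_y" (degrees; the focal length in pixels is half the picture's height over the tangent of half this angle, whatever the lens; pixels are square), "cx", "cy" (the principal point, pixels), "R" (3x3) and "t" (3): a world point X has camera coordinates R X + t. Camera axes: x right, y down, z forward; pixel columns grow to the right and rows downward; lengths in m; the calibration is good to about 2 mm. A picture is of the moment at which its call begins. There is no depth.
A pose or a line that the arm cannot do raises arm.MotionError and nothing moves.
- arm.finish_job(): hands the job in; it is judged then, once.
Trained networks look in a picture, given as the dict that the camera call returned (one of the last four; its "shot" number tells which), for a name from the list of things; names that differ only in an ending like _2 or _b are one class to them, and where a whole thing is asked for, a point or a joint stands for the part that bears it (a point fixed in the world has none). Each returns a list of dicts, best first, with "p" (0 to 1); they miss things now and then, are a little off and sometimes report something else, mostly with a low value. They report only what shows in the picture. A call takes as long as a camera call.
- spotter.cut_out(query, picture): "pixels" (420x560 bool, what is visible of it) and "centre" ([column, row] in pixels, amid what is visible of it).
- spotter.mark_of(query, picture): "centre" ([column, row] in pixels: a listed point, or the origin of a listed thing).
The state is a dict: "time": time; "joint_positions": joint angles; "dq": joint speeds; "joint_efforts": joint torques, N m; "ee_pos": TCP position; "eef_rot": TCP orientation; "wrist_force": force on the tool from outside, world axes, zero at the start; "moment": the same for the moment, N m; "grip_width": finger opening in m; "grasp_force": force on a finger pad.
Only numpy, scipy, OpenCV 4.12 (cv2) and the standard library are available. Lean on these libraries where they do the work, as an engineer would, in place of code of your own. Each camera call takes 0.05 s, during which the arm holds its last target. There are 200 camera calls.

### The job

The grey counterweight is about to be craned back onto the gantry, but its lifting eye is only finger-tight. Slide the shaft of the screwdriver through the ring of the eye and, using it as a lever, turn the eye clockwise (seen from above) until its collar has pulled the spring washer completely flat and it comes up solid; feel for that and do not force it any further. Then draw the screwdriver out and lay it back on the free bench beside the counterweight. Touch the eye only with the screwdriver, and leave the other things standing where they are.

Things in the scene. Friction and masses are not known exactly. Their poses are not given: they have to be found in the camera images.
- eye_center (a point): Centre of the hole of the steel lifting eye, about 96 mm above the bench. Upright round ring of 9 mm bar: hole 15 mm, outside 33 mm. x = the ring's normal (the way through the hole, usable from both ends), z = up = screw axis. Below it a 21 mm round collar, from 18 mm down. Right-hand thread, 1.25 mm a turn. In the hole the shaft can lean 0.85 rad either way before it turns the eye.
- counterweight: Grey block on two wooden battens, too heavy to move; origin under its centre. Block 124 (its x) x 92 mm, flat top 66 mm above the bench; battens 150 mm along x. The eye stands in the middle on a 3 mm pad and spring washer. It runs 0.2 to 0.85 rad at 0.06 N m, then presses the washer flat over 0.35 rad more at 0.2 rising to 0.36 N m, then is solid. 0.8 N m is too much. It stays where left.
- screwdriver: Loose screwdriver, 207 mm, 110 g, lying on the bench. Origin at half its length, on its underside. Its y runs from the tip (-104 mm) to the butt (+104 mm), along its axis, 14 mm above the origin. Handle 27 mm thick from y = 9 to 104 mm, to be gripped near y = 45 mm; steel shaft 6.8 mm thick, 113 mm long. Lying, it slopes a little: its axis is 9 mm above the bench at the tip, 13 mm in the handle.
- driver_tip (a point): Tip of the screwdriver's shaft, on its axis. Axes as the screwdriver's.
- shaft_30 (a point): Point on the axis of the screwdriver's shaft, 30 mm from its tip. Axes as the screwdriver's.
- shaft_54 (a point): Point on the axis of the screwdriver's shaft, 54 mm from its tip. Axes as the screwdriver's.
- shaft_78 (a point): Point on the axis of the screwdriver's shaft, 78 mm from its tip. Axes as the screwdriver's.
- hex_key: Bystander: steel hex key lying flat, 92 x 34 mm, 6 mm thick; origin under its middle.
- oil_bottle: Bystander: small oil bottle standing upright, 34 mm thick, 88 mm high; origin under its base.
- rotary_mount: Bystander: black round optics mount lying flat, 50 mm across, 16 mm high; origin under its middle.

How it is judged:
On the way, in this order (a step that is already met when the one before it is completed fails the run):
1. the screwdriver's shaft is through the ring, its tip at least 17 mm out on the far side (distance between any of shaft_30, shaft_54, shaft_78 and eye_center below 0.0135 m), for 0.2 s.
2. the eye is screwed down until the washer is flat, with the shaft through the ring (distance between any of shaft_30, shaft_54, shaft_78 and eye_center below 0.0135 m and z of eye_center in the frame of counterweight below 0.096115 m), for 0.2 s.
At the end, for the whole second after the job is handed in: the eye is down to within 0.015 mm (0.075 rad) of where the washer is flat; the screwdriver lies at rest on the bench, beside the counterweight (its tip and shaft less than 20 mm above the bench and over 80 mm from the eye in plan) (z of eye_center in the frame of counterweight below 0.096115 m and height (world z) of driver_tip between 0 and 0.02 m and height (world z) of shaft_78 below 0.02 m and linear speed of screwdriver below 0.02 m/s and horizontal distance between each of driver_tip, shaft_78, screwdriver and eye_center above 0.08 m); the robot touches nothing.
It fails at once if the gripper touches the eye (contact force between any of the fingers, the arm and eye above 0.5 N).
It fails at once if the eye is forced: the screwdriver presses on it with more than 100 N, the two sides of the ring added up (about 0.8 N m) (contact force between screwdriver and eye above 100 N).
It fails at once if a bystander is moved more than 15 mm (distance of any of hex_key, oil_bottle, rotary_mount from where it was at the start of the episode above 0.015 m).
It also fails if it takes over 59 s, if anything falls off the work surface, if the arm or the gripper's body presses on something with over 40 N, if the wrist force passes 120 N, or if a joint passes its speed limit or range.

## Working session

There is one attempt and no reset: what is moved stays moved. The work goes in short steps, each a Python script; the robot and the scene stay as the last script left them, time stands still between calls to the robot, and variables do not carry over. Pictures are saved under pics/ and viewed, at most 10 in all, crops included, and the job is handed in when it is done.

```bash
ls; mkdir -p pics; cat > h.py <<'E'
import numpy as np, cv2
from plant import arm, camera, spotter
def ray(c,px):
    f=210/np.tan(np.radians(c["fov_y"])/2); R=np.array(c["R"]);t=np.array(c["t"])
    d=R.T@np.array([(px[0]-c["cx"])/f,(px[1]-c["cy"])/f,1.]); return -R.T@t,d/np.linalg.norm(d)
def at_z(c,px,z):
    o,d=ray(c,px); return o+d*(z-o[2])/d[2]
def tri(rs):
    A=0;b=0
    for o,d in rs:
        P=np.eye(3)-np.outer(d,d);A=A+P;b=b+P@o
    X=np.linalg.solve(A,b); return X,[np.linalg.norm(np.cross(X-o,d)) for o,d in rs]
def proj(c,X):
    f=210/np.tan(np.radians(c["fov_y"])/2); p=np.array(c["R"])@X+np.array(c["t"]); return np.array([c["cx"]+f*p[0]/p[2],c["cy"]+f*p[1]/p[2]])
E
python3 - <<'E'
from h import *
np.set_printoptions(precision=4,suppress=True)
s=camera("scene");t=camera("top")
for n,c in(("scene",s),("top",t)): cv2.imwrite(f"pics/{n}.png",c["img"]); print(n,-np.array(c["R"]).T@np.array(c["t"]),c["fov_y"])
H=dict(eye_center=.096,counterweight=0,screwdriver=0,driver_tip=.009,shaft_30=.0095,shaft_54=.0105,shaft_78=.011,hex_key=0,oil_bottle=0,rotary_mount=0)
for k,z in H.items():
    ms=[spotter.mark_of(k,c)[:2] for c in(s,t)]
    for n,c,m in zip("st",(s,t),ms):
        for q in m: print(k,n,round(q["p"],2),np.array(q["centre"]),at_z(c,q["centre"],z))
    if all(ms): print("   tri",tri([ray(c,m[0]["centre"]) for c,m in zip((s,t),ms)]))
print(arm.get_state(), arm.tcp_to_grasp)
E
```

```text
pics
scene [-0.0813 -0.4222  0.7088] 55.61980468393878
top [0.282  0.1205 1.2181] 53.19864204513981
eye_center s 0.7 [332.4 224.1] [ 0.4958 -0.0152  0.096 ]
eye_center t 0.42 [335.9 206. ] [ 0.4987 -0.0131  0.096 ]
   tri (array([ 0.4991, -0.0133,  0.0928]), [np.float64(0.00036827972455904997), np.float64(0.0003682797245591113)])
counterweight s 0.81 [332.4 251.3] [ 0.5046 -0.0146  0.    ]
counterweight t 0.84 [330.3 210.9] [ 0.5023 -0.008   0.    ]
   tri (array([ 0.5053, -0.0105, -0.0041]), [np.float64(0.003060811420590411), np.float64(0.003060811420590454)])
screwdriver s 0.67 [226.2 208.2] [0.4399 0.3166 0.    ]
driver_tip s 0.51 [244.9 222.2] [0.4276 0.2229 0.009 ]
driver_tip t 0.9 [252.2 232. ] [0.4349 0.2198 0.009 ]
   tri (array([0.4319, 0.2222, 0.0076]), [np.float64(0.0038782952624350814), np.float64(0.0038782952624350376)])
shaft_30 s 0.83 [239.4 217.5] [0.4305 0.2483 0.0095]
shaft_30 s 0.8 [237.2 209.5] [0.4497 0.279  0.0095]
shaft_30 t 0.92 [224.  229.3] [0.4415 0.302  0.0095]
shaft_30 t 0.74 [245.5 232.8] [0.4322 0.2392 0.0095]
   tri (array([ 0.4573,  0.3026, -0.0401]),
[... 1309 characters left out ...]
76.2] [0.56   0.4251 0.    ]
rotary_mount t 0.73 [183.6 190.1] [0.5585 0.4288 0.    ]
   tri (array([ 0.5604,  0.4283, -0.0019]), [np.float64(0.0016790274927960538), np.float64(0.0016790274927962028)])
{'time': 1.1, 'joint_positions': array([ 1.307 ,  0.4231,  1.6299, -0.    ,  1.0886, -0.019 ]), 'dq': array([-0.0009, -0.0009,  0.0005, -0.0014,  0.0011, -0.0002]), 'joint_efforts': array([ -0.0009, -54.4585, -27.4046,   0.0642,   0.0169,   0.    ]), 'ee_pos': array([0.1515, 0.6063, 0.2227]), 'eef_rot': array([-3.1416,  0.    ,  2.8968]), 'wrist_force': array([-0.2585,  0.0495,  0.1803]), 'moment': array([-0.0564, -0.0325,  0.048 ]), 'grasp_force': 0.0, 'grip_width': 0.0877908822506817} 0.0187
```

```bash
python3 - <<'E'
from h import *
s=cv2.imread("pics/scene.png");t=cv2.imread("pics/top.png")
a=cv2.resize(s[150:330,180:420],(800,600),interpolation=3)
b=cv2.resize(t[150:300,180:400],(800,545),interpolation=3)
cv2.imwrite("pics/a.png",a);cv2.imwrite("pics/b.png",b)
E
```

```text
(no output)
```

View pics/a.png

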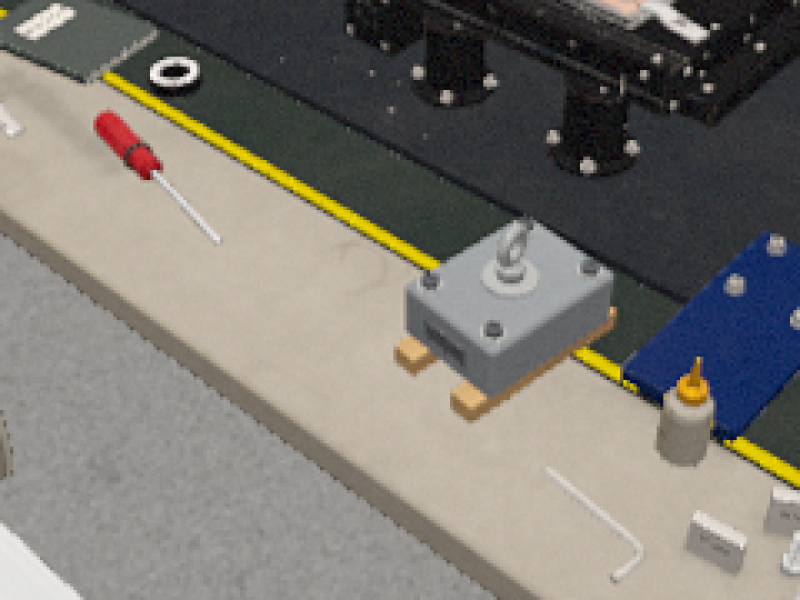

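View pics/b.png

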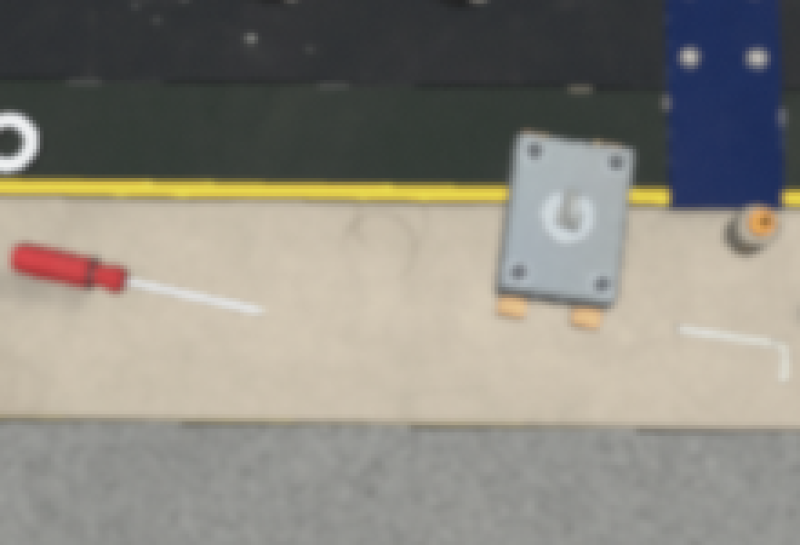

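View pics/scene.png

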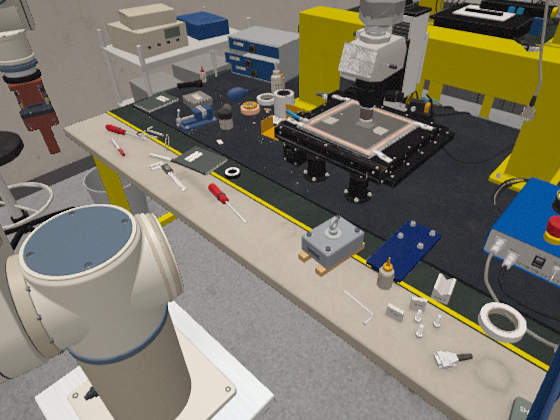

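The scene picture shows the screwdriver lying left with its tip at about (246,222) and butt at (211,185). The eye is at (334,222) on the grey block, the bottle at (387,275), the hex key at (358,308) and the mount at (233,172). Next I'll average frames to get the ring's yaw and the screwdriver's axis.

```bash
python3 - <<'E'
from h import *
import pickle
out={}
for n in("scene","top"):
    cs=[camera(n) for _ in range(12)]
    c=dict(cs[-1]); c["avg"]=np.mean([k["img"].astype(float) for k in cs],0)
    c["shift"]=0
    for q in("eye_center","screwdriver","counterweight"):
        m=spotter.cut_out(q,cs[-1]); c["m_"+q]=m; print(n,q,[(round(x["p"],2),np.round(x["centre"],1),x["pixels"].sum()) for x in m])
    out[n]=c
pickle.dump(out,open("avg.pkl","wb"))
s=out["scene"]["avg"];t=out["top"]["avg"]
a=cv2.resize(s[200:260,295:375],(400,300),interpolation=cv2.INTER_NEAREST)
b=cv2.resize(t[180:245,310:376],(400,394),interpolation=cv2.INTER_NEAREST)
im=np.zeros((400,800,3));im[:300,:400]=a;im[:394,400:]=b
cv2.imwrite("pics/z.png",im)
E
```

```text
scene eye_center [(0.63, array([331.3, 226. ]), np.int64(139))]
scene screwdriver [(0.7, array([219.2, 195.9]), np.int64(255))]
scene counterweight [(0.94, array([330.6, 242.9]), np.int64(2436))]
top eye_center [(0.49, array([335.3, 206.5]), np.int64(68))]
top screwdriver [(0.71, array([203.9, 222.2]), np.int64(342))]
top counterweight [(0.83, array([331.7, 212.2]), np.int64(1613))][ WARN:0@24.682] global loadsave.cpp:1063 imwrite_ Unsupported depth image for selected encoder is fallbacked to CV_8U.
```

View pics/z.png

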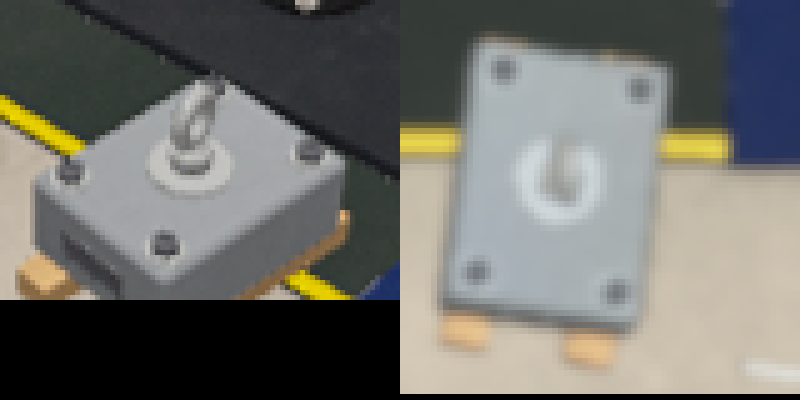

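The zoom shows the ring seen obliquely: in the scene view it is about 7 px wide and 14 px tall around (334,223), and in the top view it is a narrow vertical streak at (337,206). The block is about 0.1 rad off world x. I'll fit a rendered ring model for its yaw and compute the screwdriver axis.

```bash
cat > fit.py <<'E'
from h import *
import pickle
from scipy.optimize import minimize
np.set_printoptions(precision=4,suppress=True)
D=pickle.load(open("avg.pkl","rb")); T=D["top"]
cor=[at_z(T,(310+(u-400)/6.06,180+v/6.06),.066) for u,v in((475,38),(668,68),(637,330),(443,305))]
cor=np.array(cor); C=cor.mean(0); print("block centre",C,"sides",[np.linalg.norm(cor[i]-cor[i-1]) for i in range(4)])
d=(cor[0]+cor[1]-cor[2]-cor[3])[:2]; by=np.arctan2(d[1],d[0]); print("block yaw",by)
Rz=lambda a:np.array([[np.cos(a),-np.sin(a),0],[np.sin(a),np.cos(a),0],[0,0,1]])
a,b=np.meshgrid(np.linspace(0,2*np.pi,260),np.linspace(0,2*np.pi,90));a=a.ravel();b=b.ravel()
# torus normal = x
tn=np.c_[np.sin(b),np.cos(b)*np.cos(a),np.cos(b)*np.sin(a)]
tp=np.c_[0*a,12*np.cos(a),12*np.sin(a)]/1e3+.0045*tn; tp[:,2]+=.0963
h,th=np.meshgrid(np.linspace(.069,.0785,40),np.linspace(0,2*np.pi,240));h=h.ravel();th=th.ravel()
cp=np.c_[.0105*np.cos(th),.0105*np.sin(th),h];cn=np.c_[np.cos(th),np.sin(th),0*h]
r,th=np.meshgrid(np.linspace(0,1,60),np.linspace(0,2*np.pi,240));r=r.ravel();th=th.ravel()
ct=np.c_[.0105*r*np.cos(th),.0105*r*np.sin(th),0*r+.0785];ctn=np.c_[0*r,0*r,0*r+1]
def padp(R):return np.c_[R*r*np.cos(th),R*r*np.sin(th),0*r+.069]
S=6
def feats(c,box,xy,yaw,R=.0175,sig=.5):
    u0,v0,u1,v1=box;W,H=(u1-u0)*S,(v1-v0)*S
    M=Rz(yaw);P=np.r_[padp(R),cp,ct,tp@M.T]+np.r_[xy,0]
    N=np.r_[0*padp(R),cn,ctn,tn@M.T]
    L=np.r_[np.full(len(r),1),np.full(len(cp)+len(ct),2),np.full(len(tp),3)]
    f=210/np.tan(np.radians(c["fov_y"])/2);q=P@np.array(c["R"]).T+np.array(c["t"])
    o=np.argsort(-q[:,2]);q=q[o];N=N[o];L=L[o]
    u=((c["cx"]+f*q[:,0]/q[:,2]+.5-u0)*S).astype(int);v=((c["cy"]+f*q[:,1]/q[:,2]+.5-v0)*S).astype(int)
    k=(u>=1)&(v>=1)&(u<W-1)&(v<H-1)
    F=np.zeros((H,W,6));F[...,0]=1
    val=np.c_[L*0,L==1,L>=2,N*(L>=2)[:,None]]
    for du in(0,1):
        for dv in(0,1): pass
    F[v[k],u[k]]=val[k]
    F=cv2.GaussianBlur(F[...,:4],(0,0),sig*S),cv2.GaussianBlur(F[...,4:],(0,0),sig*S)
    F=np.dstack(F);return cv2.resize(F[...,:4],None,fx=1/S,fy=1/S,interpolation=cv2.INTER_AREA),cv2.resize(F[...,4:],None,fx=1/S,fy=1/S,interpolation=cv2.INTER_AREA)
box={"scene":(324,213,347,242),"top":(326,195,348,220)}
def cost(n,xy,yaw):
    c=D[n];b=box[n];A=np.dstack(feats(c,b,xy,yaw)).reshape(-1,6)
    I=c["avg"].mean(2)[b[1]:b[3],b[0]:b[2]].ravel()
    w=np.ones(len(I))
    if n=="scene":
        uu,vv=np.meshgrid(np.arange(b[0],b[2]),np.arange(b[1],b[3]));w=(~((np.hypot(uu-338.5,vv-217)<3.6)|(vv<216)&(uu>336)|(vv<215))).ravel().astype(float)
    x=np.linalg.lstsq(A*w[:,None],I*w,rcond=None)[0];return np.mean(((A@x-I)*w)**2)
if __name__=="__main__":
    for n in D:
        res=[]
        for yaw in np.arange(-90,90,10):
            best=min(((cost(n,C[:2]+np.array([i,j])*.002,np.radians(yaw)),i*2,j*2) for i in range(-3,4) for j in range(-3,4)))
            res.append((yaw,)+best)
        print(n);print(np.array(res)[:, :].round(1).tolist())
    for n in D:
        c=D[n]; im=c["avg"]; red=(im[...,2]-np.maximum(im[...,0],im[...,1])>50).astype(np.uint8)
        k,lab,st,cen=cv2.connectedComponentsWithStats(red)
        u,v=c["m_screwdriver"][0]["centre"]; i=min(range(1,k),key=lambda i:np.hypot(*(cen[i]-(u,v)))+1e3*(st[i,4]<40))
        ys,xs=np.nonzero(lab==i); G=np.array([at_z(c,p,.013) for p in zip(xs,ys)])[:,:2]
        m=G.mean(0);w,V=np.linalg.eigh(np.cov(G.T)); dd=V[:,1];s=(G-m)@dd; print(n,"handle",cen[i],st[i,4],m,dd,np.ptp(s))
E
python3 fit.py
```

```text
block centre [ 0.4921 -0.0161  0.066 ] sides [np.float64(0.12627912992591478), np.float64(0.09049107094323501), np.float64(0.12360142800913752), np.float64(0.08896087574515604)]
block yaw -0.1221972451972851
scene
[[-90.0, 995.5, 6.0, 0.0], [-80.0, 989.8, 6.0, 0.0], [-70.0, 1013.8, 6.0, 0.0], [-60.0, 1045.5, 6.0, 0.0], [-50.0, 1067.3, 6.0, 0.0], [-40.0, 1081.8, 6.0, 2.0], [-30.0, 1089.5, 6.0, 0.0], [-20.0, 1088.9, 6.0, 0.0], [-10.0, 1087.0, 6.0, 0.0], [0.0, 1085.1, 6.0, 0.0], [10.0, 1082.8, 6.0, 0.0], [20.0, 1080.6, 6.0, 0.0], [30.0, 1073.4, 6.0, 0.0], [40.0, 1065.5, 6.0, 0.0], [50.0, 1057.3, 6.0, 0.0], [60.0, 1047.2, 6.0, 0.0], [70.0, 1034.3, 6.0, 0.0], [80.0, 1016.2, 6.0, 0.0]]
top
[[-90.0, 31.7, 2.0, 0.0], [-80.0, 28.3, 2.0, 0.0], [-70.0, 31.7, 2.0, 0.0], [-60.0, 39.3, 2.0, 0.0], [-50.0, 47.0, 0.0, 0.0], [-40.0, 52.1, 0.0, 0.0], [-30.0, 57.3, 0.0, 0.0], [-20.0, 59.6, 0.0, 2.0], [-10.0, 59.1, 0.0, 2.0], [0.0, 58.9, 0.0, 2.0], [10.0, 57.9, 0.0, 2.0], [20.0, 55.1, 0.0, 2.0], [30.0, 53.1, 0.0, 2.0], [40.0, 53.8, 0.0, 2.0], [50.0, 53.1, 0.0, 0.0], [60.0, 50.5, 2.0, 0.0], [70.0, 45.4, 2.0, 0.0], [80.0, 39.0, 2.0, 0.0]]
scene handle [217.2601 192.5087] 173 [0.4611 0.3803] [0.2435 0.9699] 0.11571966884438747
top handle [197.4156 223.1975] 243 [0.4577 0.3795] [0.202  0.9794] 0.09251350803461872
```

```bash
python3 - <<'E'
import fit; from fit import *
for n in D: print(n,D[n]["cx"],D[n]["cy"])
uvb=box["scene"]
box["scene"]=(326,217,345,242)
def run(n,x0):
    return minimize(lambda p:cost(n,C[:2]+p[:2]/1e3,np.radians(p[2])),x0,method="Nelder-Mead",options=dict(initial_simplex=np.array(x0)+np.array([[0,0,0],[3,0,0],[0,3,0],[0,0,15]]),maxiter=150))
for n in("scene","top"):
    for x0 in([6,0,-82],[4,1,-100],[4,1,-60]):
        r=run(n,x0); print(n,r.x,r.fun,C[:2]+r.x[:2]/1e3)
    print([(y,round(min(cost(n,C[:2]+r.x[:2]/1e3+np.array([i,j])*.0015,np.radians(y)) for i in(-1,0,1) for j in (-1,0,1)),1)) for y in range(-115,-45,10)])
E
```

```text
block centre [ 0.4921 -0.0161  0.066 ] sides [np.float64(0.12627912992591478), np.float64(0.09049107094323501), np.float64(0.12360142800913752), np.float64(0.08896087574515604)]
block yaw -0.1221972451972851
scene 284.66536769189617 205.88922608295633
top 284.14297621574326 209.61371238750678
scene [  6.7713   0.8987 -82.3355] 470.4646702648139 [ 0.4989 -0.0152]
scene [  6.6987   0.9053 -81.9049] 470.14796033526903 [ 0.4988 -0.0152]
scene [  6.718    0.7759 -82.6526] 469.9387762568561 [ 0.4988 -0.0153]
[(-115, np.float64(578.7)), (-105, np.float64(547.3)), (-95, np.float64(506.3)), (-85, np.float64(474.2)), (-75, np.float64(489.3)), (-65, np.float64(544.0)), (-55, np.float64(591.5))]
top [  2.4857   0.476  -81.3014] 26.702764058041886 [ 0.4946 -0.0156]
top [  2.3603   0.4701 -81.3024] 26.662959780513525 [ 0.4945 -0.0156]
top [  2.3686   0.4764 -79.5451] 26.777131839539592 [ 0.4945 -0.0156]
[(-115, np.float64(47.4)), (-105, np.float64(40.8)), (-95, np.float64(33.0)), (-85, np.float64(27.3)), (-75, np.float64(28.5)), (-65, np.float64(35.3)), (-55, np.float64(41.5))]
```

```bash
python3 - <<'E'
from h import *
np.set_printoptions(precision=4,suppress=True)
az=np.radians(79.5); psi=az-np.pi; o=[np.pi,0,psi]; g=np.array([.4575,.3685])
print(arm.solve_ik([*g,.1],o))
arm.move_pose([*g,.10],o); arm.line_to([*g,.004],max_speed=.12)
st=arm.get_state();print(st["time"],st["wrist_force"],st["ee_pos"])
arm.close(60); st=arm.get_state();print(st["time"],st["wrist_force"],st["grip_width"],st["grasp_force"])
arm.line_to([*g,.25],max_speed=.2)
q=arm.solve_ik([.40,-.10,.25],[np.pi,0,np.radians(-112)+np.pi]);print("entry ik",q)
q=arm.solve_ik([.41,.03,.0895],[np.pi,0,np.radians(-200)+np.pi]);print("end ik",q)
st=arm.get_state();print(st["time"],st["wrist_force"],st["grip_width"],st["joint_positions"],st["ee_pos"],st["eef_rot"])
E
```

```text
[ 0.6578  0.5329  1.7897  0.      0.819  -2.3005]
5.5167 [-0.1779 -0.0436  0.7613] [0.4579 0.3689 0.0046]
6.5333 [-0.049  -0.6648  0.2487] 0.023728130794218472 59.969811130792436
entry ik [-0.2738  0.0626  2.0455 -0.      1.0335  0.1101]
end ik [ 0.0441  0.3547  2.1744 -0.      0.6125  1.964 ]
7.9167 [ 1.1409 -0.3118 -1.3751] 0.023486465650444814 [ 0.6578  0.3391  1.6923  0.      1.1123 -2.3005] [0.4569 0.368  0.2488] [ 3.1402 -0.0016 -1.7541]
```

```bash
cat >> h.py <<'E'
AZ0=np.radians(-112)
def pose(eye,az,s,z,w=0):
    """TCP with shaft point s (m from tip) at eye, handle towards azimuth az"""
    d=np.array([np.cos(az),np.sin(az)]); n=np.array([-d[1],d[0]])
    p=np.asarray(eye)[:2]+(.149-s)*d+w*n
    return [*p,z],[np.pi,0,az+np.pi]
E
python3 - <<'E'
from h import *
np.set_printoptions(precision=4,suppress=True)
p,o=pose([.497,-.0148],AZ0,-.035,.25); arm.move_pose(p,o)
p[2]=.0905; arm.line_to(p,max_speed=.2)
arm.dwell(.3); st=arm.get_state();print(st["time"],st["ee_pos"],st["eef_rot"],st["wrist_force"],st["moment"],p)
import pickle; out={}
for n in("scene","top"):
    cs=[camera(n) for _ in range(8)];c=dict(cs[-1]);c["avg"]=np.mean([k["img"].astype(float) for k in cs],0);out[n]=c
    for q in("driver_tip","eye_center","shaft_54"): print(n,q,[(round(m["p"],2),np.array(m["centre"]),at_z(c,m["centre"],.096)) for m in spotter.mark_of(q,cs[-1])[:2]])
pickle.dump(out,open("avg2.pkl","wb"))
a=cv2.resize(out["scene"]["avg"][200:275,290:390],(800,600),interpolation=cv2.INTER_CUBIC).clip(0,255)
b=cv2.resize(out["top"]["avg"][180:260,310:400],(675,600),interpolation=cv2.INTER_CUBIC).clip(0,255)
cv2.imwrite("pics/e1.png",a.astype(np.uint8));cv2.imwrite("pics/e2.png",b.astype(np.uint8))
E
```

```text
11.1667 [ 0.4285 -0.1856  0.0912] [3.1401 0.0001 1.1868] [ 0.0261 -0.0292 -1.5399] [-0.0866  0.076   0.0091] [np.float64(0.4280723868114722), np.float64(-0.1854018292402889), 0.0905]
scene driver_tip []
scene eye_center [(0.5, array([333. , 223.9]), array([ 0.4972, -0.0158,  0.096 ]))]
scene shaft_54 []
top driver_tip [(0.68, array([347.5, 207. ]), array([ 0.4964, -0.0447,  0.096 ]))]
top eye_center [(0.48, array([336.7, 207.1]), array([ 0.4957, -0.0153,  0.096 ]))]
top shaft_54 [(0.67, array([357.9, 216.7]), array([ 0.4701, -0.0725,  0.096 ])), (0.63, array([367. , 219.1]), array([ 0.4639, -0.0971,  0.096 ]))]
```

View pics/e1.png

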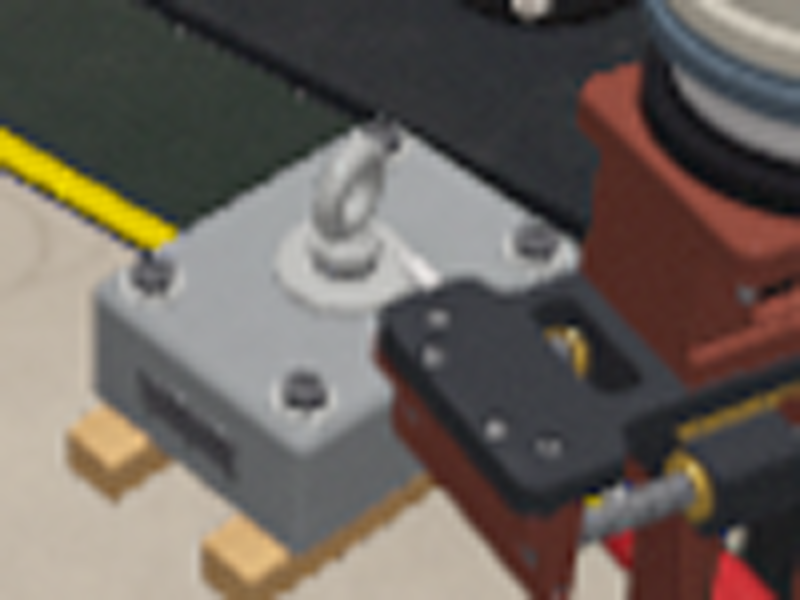

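View pics/e2.png

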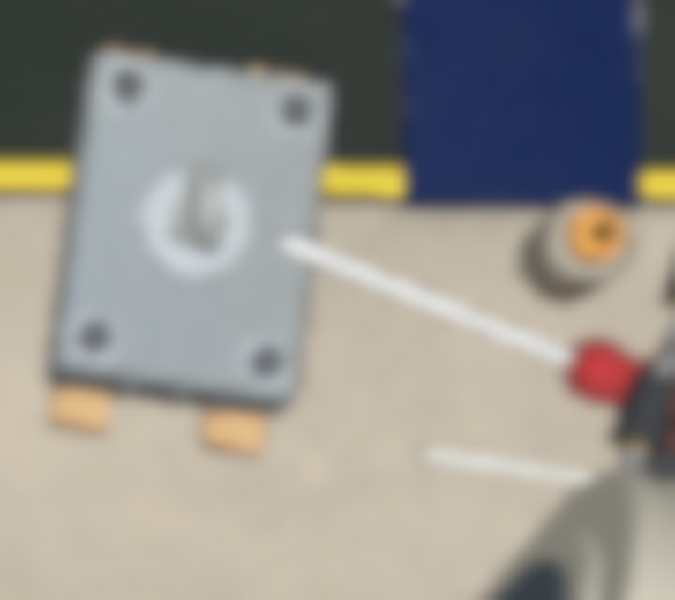

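The top view shows the shaft from its tip at px (347.5,212) to its neck at (385,227), pointing at the ring at (336.5,208). The scene view shows a short piece of shaft at (339–343,230–235), running towards the hole at (333.5,225). I'll fit sub-pixel offsets.

```bash
cat > off.py <<'E'
from h import *
import pickle
from scipy.ndimage import map_coordinates
np.set_printoptions(precision=2,suppress=True)
D=pickle.load(open("avg2.pkl","rb"))
d=np.array([np.cos(AZ0),np.sin(AZ0),0]); 
def prof(c,X):
    im=c["avg"].mean(2);p=proj(c,X);e=proj(c,X+.01*d)-p;e/=np.linalg.norm(e);n=np.array([-e[1],e[0]])
    k=np.arange(-5,5.01,.25);v=map_coordinates(im,[p[1]+k*n[1],p[0]+k*n[0]],order=1)
    return p,n,k,v
E0=np.array([.497,-.0148,.096])
tip=E0+.0355*d; 
c=D["top"]
for s in np.arange(.008,.105,.012):
    X=tip+s*d+[0,0,-.001];p,n,k,v=prof(c,X);b=np.interp(k,[k[0],k[-1]],[v[:4].mean(),v[-4:].mean()]);w=(v-b).clip(0)
    w[w<.3*w.max()]=0; m=(w*k).sum()/w.sum(); g=at_z(c,p+m*n,X[2]); print("top s",s,m,w.max(),"world",(g*1e3), "perp mm",1e3*np.cross(d[:2],(g-E0)[:2]))
c=D["scene"]
for s in (0,.004,.008,.012,.016,.02,.024):
    X=tip+s*d;p,n,k,v=prof(c,X);print("sc",s,p,n,v[::2].astype(int))
E
python3 off.py
```

```text
top s 0.008 0.4215941074908824 52.64120397312868 world [479.62 -54.68  95.  ] perp mm -1.1716201710667995
top s 0.02 0.4022492212459058 38.300478945071035 world [475.18 -65.83  95.  ] perp mm -1.11701004665107
top s 0.032 0.4704656520374119 36.249434861190394 world [470.51 -76.88  95.  ] perp mm -1.3054010740983641
top s 0.044000000000000004 0.4078374879911075 35.85562018297719 world [466.18 -88.07  95.  ] perp mm -1.1307841244986536
top s 0.056 0.42571080122579563 36.5261683779149 world [461.64 -99.18  95.  ] perp mm -1.1794229919647459
top s 0.068 0.4858528973776871 29.943479408330347 world [ 456.99 -110.24   95.  ] perp mm -1.344976024693592
top s 0.08000000000000002 0.5101503685819874 30.47625696859336 world [ 452.43 -121.34   95.  ] perp mm -1.4111354571110235
top s 0.092 -0.14237503926839867 38.74258106217795 world [ 449.6  -133.17   95.  ] perp mm 0.3936237540883014
top s 0.10400000000000001 0.5256465880893065 21.0703515017793 world [ 443.41 -143.57   95.  ] perp mm -1.4517465040893782
sc 0 [340.54 233.  ] [-0.76  0.65] [166 165 164 164 164 174 192 208 211 208 196 184 183 188 
[... 362 characters left out ...]
 84  79  64  61  62  64  65  66
  67  68  68]
sc 0.016 [344.26 237.33] [-0.76  0.65] [121 102  83  68  70  67  61  61  62  61  62  66  67  73  75  72  64  66
  66  67  68]
sc 0.02 [345.2  238.43] [-0.76  0.65] [ 70  65  63  63  64  64  64  63  61  64  82 106 121 119 103  86  73  67
  65  66  66]
sc 0.024 [346.16 239.54] [-0.76  0.65] [62 64 65 65 65 65 64 64 64 66 67 75 82 80 68 60 59 57 62 72 70]off.py:16: DeprecationWarning: Arrays of 2-dimensional vectors are deprecated. Use arrays of 3-dimensional vectors instead. (deprecated in NumPy 2.0)
  w[w<.3*w.max()]=0; m=(w*k).sum()/w.sum(); g=at_z(c,p+m*n,X[2]); print("top s",s,m,w.max(),"world",(g*1e3), "perp mm",1e3*np.cross(d[:2],(g-E0)[:2]))
```

```bash
python3 - <<'E'
from h import *
import pickle
c=pickle.load(open("avg2.pkl","rb"))["scene"]; d=np.array([np.cos(AZ0),np.sin(AZ0),0]); n3=np.array([-d[1],d[0],0])
E0=np.array([.497,-.0148,.096]);tip=E0+.0355*d
def nn(X):
    e=proj(c,X+.01*d)-proj(c,X);e/=np.linalg.norm(e);return np.array([-e[1],e[0]])
n=nn(tip+.004*d); Xs=tip+.004*d
Jn=(proj(c,Xs+.001*n3)-proj(c,Xs))@n; Jz=(proj(c,Xs+[0,0,.001])-proj(c,Xs))@n
for name,e in(("fit",proj(c,np.array([.4988,-.0152,.096]))),("mark",np.array([333.,223.9])),("mark0",np.array([332.4,224.1])),("eyeball",np.array([333.5,224.9]))):
    k=(e-proj(c,E0))@nn(E0)
    for t in(0,.8): print(name,"k_eye",round(k,2),"t",t,"beta mm",round((-1.0-k-Jn*t)/Jz,2),Jn,Jz)
E
```

```text
fit k_eye -0.66 t 0 beta mm 1.44 -0.3755809103818709 -0.23534328815767397
fit k_eye -0.66 t 0.8 beta mm 0.16 -0.3755809103818709 -0.23534328815767397
mark k_eye -0.21 t 0 beta mm 3.34 -0.3755809103818709 -0.23534328815767397
mark k_eye -0.21 t 0.8 beta mm 2.06 -0.3755809103818709 -0.23534328815767397
mark0 k_eye 0.37 t 0 beta mm 5.83 -0.3755809103818709 -0.23534328815767397
mark0 k_eye 0.37 t 0.8 beta mm 4.55 -0.3755809103818709 -0.23534328815767397
eyeball k_eye 0.06 t 0 beta mm 4.49 -0.3755809103818709 -0.23534328815767397
eyeball k_eye 0.06 t 0.8 beta mm 3.22 -0.3755809103818709 -0.23534328815767397
```

```bash
python3 - <<'E'
from h import *
np.set_printoptions(precision=2,suppress=True)
W=-.0006;Z=.0898;E=[.497,-.0148]
p,o=pose(E,AZ0,-.035,Z,W);arm.line_to(p,max_speed=.05)
f0=arm.get_state()["wrist_force"]
for s in np.arange(-.025,.0545,.008):
    p,o=pose(E,AZ0,s,Z,W);arm.line_to(p,max_speed=.06)
    st=arm.get_state();f=st["wrist_force"]-f0;print(round(s,3),round(st["time"],2),f,st["moment"])
    if np.linalg.norm(f)>6: break
t=camera("top");c=camera("scene")
for n,k in(("top",t),("scene",c)):
    print(n,[(q,[(round(m["p"],2),np.array(m["centre"])) for m in spotter.mark_of(q,k)[:2]]) for q in("driver_tip","eye_center")])
a=cv2.resize(c["img"][195:255,295:375],(400,300),interpolation=cv2.INTER_CUBIC)
b=cv2.resize(t["img"][180:245,310:376],(400,394),interpolation=cv2.INTER_CUBIC)
im=np.zeros((400,800,3),np.uint8);im[:300,:400]=a;im[:394,400:]=b
cv2.imwrite("pics/in.png",im)
E
```

```text
-0.025 12.83 [-0.64 -0.01  0.5 ] [-0.09  0.06 -0.07]
-0.017 13.12 [ 0.32 -1.56  0.09] [-0.1   0.06  0.01]
-0.009 13.4 [-0.56 -0.64 -0.43] [-0.03  0.09 -0.  ]
-0.001 13.68 [-0.44 -0.74  0.75] [-0.03  0.04  0.01]
0.007 13.97 [-1.19 -0.61 -0.63] [-0.12  0.06  0.02]
0.015 14.25 [-0.39 -0.01 -0.02] [-0.05  0.08 -0.02]
0.023 14.53 [-1.33 -1.2  -0.66] [-0.07  0.05 -0.03]
0.031 14.82 [-0.91 -0.42 -0.2 ] [-0.04  0.15 -0.04]
0.039 15.1 [-1.27 -0.65  0.17] [-0.11  0.12 -0.04]
0.047 15.38 [-0.72 -0.56 -0.11] [-0.1   0.09 -0.  ]
top [('driver_tip', [(0.62, array([315. , 199.3]))]), ('eye_center', [(0.74, array([333.1, 211.6])), (0.69, array([328.8, 200.4]))])]
scene [('driver_tip', []), ('eye_center', [])]
```

View pics/in.png

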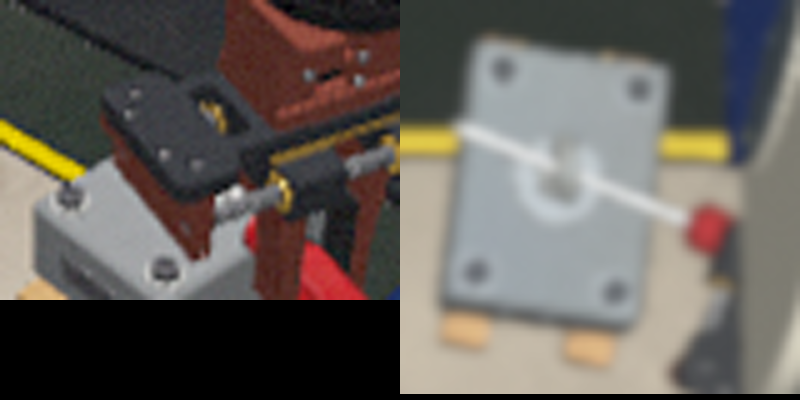

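The top view shows the shaft passing through the ring, with its tip out at px (320,200). Contact forces stayed below 2 N. Next I'll turn it clockwise and track the torque.

```bash
cat >> h.py <<'E'
E1=np.array([.497,-.0148])-.0006*np.array([.927,-.375])
def torque(n=6):
    T=[];F=[]
    for _ in range(n):
        arm.dwell(.017);st=arm.get_state();f=st["wrist_force"];r=st["ee_pos"][:2]-E1
        T.append(st["moment"][2]+r[0]*f[1]-r[1]*f[0]);F.append(f)
    return np.mean(T),np.mean(F,0),st
E
python3 - <<'E'
from h import *
np.set_printoptions(precision=1,suppress=True)
az=AZ0;Z=.0893;S=.054;last=0
p,o=pose(E1,az,S,Z);arm.line_to(p,max_speed=.05);t0,_,_=torque();print("bias",t0)
hi=0
while az>np.radians(-112-50) :
    step=.08 if last<.12 else .03
    az-=step;p,o=pose(E1,az,S,Z);arm.line_to(p,o,max_speed=.05)
    T,F,st=torque();last=T-t0
    print(f"az {az:.3f} T {last:.3f} Mz {st['moment'][2]:.2f} yaw {st['eef_rot'][2]-np.pi:.3f} t {st['time']:.1f}",F)
    if last>.42 or np.linalg.norm(F)>12: break
print("az",az)
E
```

```text
bias -0.012548927157820198
az -2.035 T 0.005 Mz 0.01 yaw -2.033 t 16.5 [ 0.1 -0.3 -1.1]
az -2.115 T 0.044 Mz 0.02 yaw -2.113 t 16.9 [ 0.4 -0.1 -1. ]
az -2.195 T 0.026 Mz -0.03 yaw -2.193 t 17.3 [ 0.4 -0.  -1. ]
az -2.275 T 0.042 Mz -0.15 yaw -2.273 t 17.7 [ 0.8 -1.5 -0.7]
az -2.355 T 0.055 Mz -0.22 yaw -2.353 t 18.1 [ 2.1 -1.7 -0.9]
az -2.435 T 0.022 Mz -0.25 yaw -2.433 t 18.5 [ 2.6 -1.7 -0.5]
az -2.515 T 0.074 Mz -0.29 yaw -2.513 t 18.9 [ 2.7 -3.  -0.9]
az -2.595 T 0.055 Mz -0.34 yaw -2.593 t 19.3 [ 2.5 -3.4 -0.3]
az -2.675 T 0.091 Mz -0.34 yaw -2.673 t 19.7 [ 2.7 -4.  -0.7]
az -2.755 T 0.063 Mz -0.42 yaw -2.752 t 20.1 [ 2.8 -4.1 -0.6]
az -2.835 T 0.079 Mz -0.36 yaw -2.831 t 20.5 [ 2.9 -4.1 -0.9]
az -2.83476876223365
```

```bash
cat > turn.py <<'E'
from h import *
import sys
np.set_printoptions(precision=1,suppress=True)
az,azend,off=map(float,sys.argv[1:4]);Z=.0893;S=.054;t0=-.0125
n0=np.array([.30,-.95]);Ec=E1+off*n0
p,o=pose(Ec,az,S,Z);arm.line_to(p,o,max_speed=.03);T,F,st=torque();last=T-t0;print("start",last,F,st["moment"][2])
while az>azend:
    az-=.06 if last<.14 else .03 if last<.3 else .02
    p,o=pose(Ec,az,S,Z);arm.line_to(p,o,max_speed=.04)
    T,F,st=torque();last=T-t0
    d=np.array([np.cos(az),np.sin(az)])
    print(f"az {az:.3f} T {last:.3f} Mz {st['moment'][2]:.2f} Frad {F[:2]@d:.1f} Ftan {F[:2]@[-d[1],d[0]]:.1f} yaw {st['eef_rot'][2]:.3f} q6 {st['joint_positions'][5]:.2f} t {st['time']:.1f}")
    if last>.42 or np.linalg.norm(F)>15: break
E
python3 turn.py -2.835 -3.02 .001
```

```text
start 0.06388368633833529 [ 2.2 -1.8 -0.7] -0.16909542012145268
az -2.895 T 0.036 Mz -0.09 Frad -1.3 Ftan 2.1 yaw 0.248 q6 1.20 t 21.2
az -2.955 T 0.100 Mz -0.12 Frad -1.7 Ftan 2.4 yaw 0.188 q6 1.27 t 21.6
az -3.015 T 0.069 Mz -0.11 Frad -1.4 Ftan 2.0 yaw 0.128 q6 1.34 t 22.0
az -3.075 T 0.082 Mz -0.12 Frad -2.4 Ftan 1.9 yaw 0.068 q6 1.42 t 22.4
```

```bash
python3 turn.py -3.075 -3.56 .0018
```

```text
start 0.0872702616427567 [ 1.7 -0.2 -0.7] 0.057749098681999074
az -3.135 T 0.182 Mz 0.02 Frad -1.5 Ftan 1.2 yaw 0.008 q6 1.49 t 23.1
az -3.165 T 0.219 Mz 0.06 Frad -1.4 Ftan 1.3 yaw -0.022 q6 1.53 t 23.5
az -3.195 T 0.216 Mz 0.11 Frad -1.3 Ftan 1.0 yaw -0.052 q6 1.57 t 23.8
az -3.225 T 0.259 Mz 0.09 Frad -1.3 Ftan 1.4 yaw -0.082 q6 1.60 t 24.2
az -3.255 T 0.249 Mz 0.09 Frad -1.3 Ftan 1.3 yaw -0.112 q6 1.64 t 24.5
az -3.285 T 0.254 Mz 0.09 Frad -1.7 Ftan 1.5 yaw -0.142 q6 1.68 t 24.9
az -3.315 T 0.259 Mz 0.13 Frad -1.2 Ftan 1.4 yaw -0.172 q6 1.71 t 25.2
az -3.345 T 0.274 Mz 0.12 Frad -1.6 Ftan 1.7 yaw -0.202 q6 1.75 t 25.6
az -3.375 T 0.286 Mz 0.15 Frad -2.0 Ftan 1.8 yaw -0.232 q6 1.79 t 25.9
az -3.405 T 0.291 Mz 0.11 Frad -2.3 Ftan 1.8 yaw -0.262 q6 1.82 t 26.3
az -3.435 T 0.304 Mz 0.09 Frad -2.5 Ftan 1.8 yaw -0.292 q6 1.86 t 26.6
az -3.455 T 0.376 Mz 0.16 Frad -2.5 Ftan 2.3 yaw -0.313 q6 1.89 t 27.0
az -3.475 T 0.323 Mz 0.17 Frad -2.7 Ftan 1.8 yaw -0.333 q6 1.91 t 27.3
az -3.495 T 0.440 Mz 0.09 Frad -2.9 Ftan 3.1 yaw -0.353 q6 1.94 t 27.7
```

```bash
cat > turn2.py <<'E'
from h import *
az=-3.495;Ec=E1+.0018*np.array([.30,-.95])
T,F,st=torque(15);print(T+.0125,F)
for k in range(4):
    az-=.012;p,o=pose(Ec,az,.054,.0893);arm.line_to(p,o,max_speed=.03)
    T,F,st=torque(12);T+=.0125;print(az,round(T,3),np.round(F,1),round(st["moment"][2],2),st["time"])
    if T>.5: break
E
python3 turn2.py
```

```text
0.4545418811680796 [ 1.97716867 -3.85928826 -1.2737409 ]
-3.507 0.572 [ 1.9 -5.  -1.1] 0.23 28.3833
```

```bash
python3 - <<'E'
from h import *
np.set_printoptions(precision=2,suppress=True)
off=np.array([.30,-.95]);az=-3.507
for k in range(8):
    az+=1.147/8;e=E1+off*(.0018-.0001*k);p,o=pose(e,az,.054,.0893);arm.line_to(p,o,max_speed=.08)
T,F,st=torque();print("slack",az,T+.0125,F,st["time"])
f0=F;ok=True
for s in(.04,.026,.012,-.002,-.016,-.03):
    p,o=pose(e,az,s,.0895);arm.line_to(p,max_speed=.06);T,F,st=torque(3);print(s,T+.0125,F,round(st["time"],1))
    if np.linalg.norm(F-f0)>8: ok=False;break
if ok:
    p[2]=.25;arm.line_to(p,max_speed=.2)
    c=camera("top");cv2.imwrite("pics/out.png",cv2.resize(c["img"][150:300,180:400],(800,545)))
    print(arm.get_state()["time"])
E
```

```text
slack -2.3600000000000017 -0.009249677716260184 [-0.36  0.01 -1.08] 31.0167
0.04 0.07167773423205513 [ 0.58  0.22 -1.04] 31.4
0.026 0.02185299944439333 [-0.12 -0.1  -0.63] 31.9
0.012 0.032341282789169964 [ 0.13  0.38 -1.04] 32.3
-0.002 -0.015816847695839308 [-0.11  0.19 -0.98] 32.8
-0.016 0.08905701465399737 [ 0.31 -0.21 -0.81] 33.2
-0.03 -0.00465096525365552 [ 0.05  0.21 -0.96] 33.6
34.6167
```

```bash
python3 - <<'E'
from h import *
np.set_printoptions(precision=3,suppress=True)
az=np.radians(79.5);o=[np.pi,0,az-np.pi];g=[.4575,.3685]
arm.move_pose([*g,.20],o);arm.line_to([*g,.02],max_speed=.15);arm.line_to([*g,.0045],max_speed=.04)
st=arm.get_state();print(st["time"],st["wrist_force"])
arm.ungrasp();arm.dwell(.2);arm.line_to([*g,.2],max_speed=.15);arm.set_joints([1.307,.423,1.63,0,1.089,-.019]);arm.dwell(.3)
c=camera("top");t=camera("scene")
im=np.zeros((600,800,3),np.uint8);im[:272,:400]=cv2.resize(c["img"][150:300,180:400],(400,272));im[:300,400:]=cv2.resize(t["img"][150:330,180:420],(400,300));cv2.imwrite("pics/end.png",im[:300])
for q in("driver_tip","rotary_mount"):print(q,[at_z(c,m["centre"],.009) for m in spotter.mark_of(q,c)[:1]])
print(arm.get_state()["time"])
E
```

```text
38.7917 [ 0.543 -0.351 -0.382]
driver_tip [array([0.436, 0.216, 0.009])]
rotary_mount [array([0.564, 0.438, 0.009])]
43.9917
```

View pics/end.png

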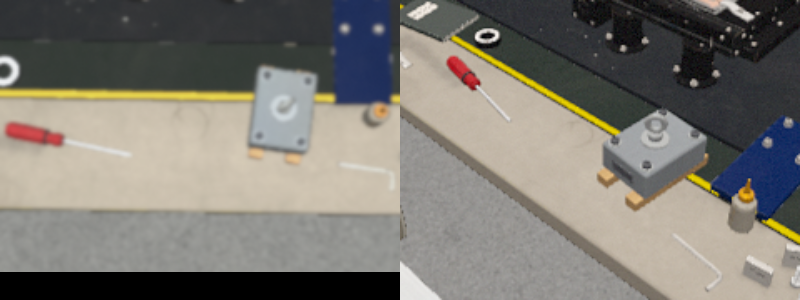

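The end picture shows the screwdriver back on the bench, with its tip at about top px (252,235). The eye has turned and the bystanders are in place.

```bash
python3 -c "
from h import *
print(arm.finish_job())"
```

```text
the job is handed in; nothing more can be done
None
```

I handed the job in at about 44 s. The eye came up solid: torque went from 0.45 to 0.57 N m over the last 0.012 rad, and I stopped there. The screwdriver is back on the bench where it lay, and the bystanders look unmoved in the last pictures. No verdict came back.

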